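Lid the blue tagine, hover the mustard lid

TASK

Each tagine has a clip-on lid with a handle of its own colour. First lift the blue lid over the hook rail, seat it fully down on the blue tagine with its two clips in line with the tagine's two lugs, and let it go; then lift the mustard lid over the rail and finish while still holding it level and still over the mustard tagine, centred, clips in line with the lugs, and its underside about 12 mm above the rim. The mustard lid must never touch its tagine; do not bump the rail, ladle, glass jar or spice cabinet, and leave the tagines standing where they are.

Things in the scene. Friction and masses are not known exactly. Their poses are not given: they have to be found in the camera images.
- blue_lid: Steel lid, blue bar handle, upright on the worktop right of the rail, about 180 g. Origin: centre of underside, z up. Plug 84 mm dia, z 0-8 mm; flange 104 mm dia, z 8-12; cone to z 24 (24 mm dia); bar z 22-56, 44 mm long along x, 14 mm wide along y. Two dark clips at x = +-57 mm hang to z 0, out to 59 mm. Half a turn looks the same. Seated, the flange rests on the rim: origin 8 mm below it.
- mustard_lid: Steel lid with a mustard-yellow bar handle, otherwise identical to the blue lid (same sizes, origin and axes), also right of the rail.
- blue_pot: Blue glazed tagine base, open, loose on a round beech trivet (124 mm dia, 12 mm high) left of the rail, 550 g. Origin: centre of its foot, z up. 100 mm outer dia, 92 mm mouth, 50 mm high. Two lugs at x = +-55 mm (out to 64 mm, z 26-34 mm); half a turn looks the same. Clips are in line with lugs when the lid's x axis is parallel to the pot's, either way round.
- mustard_pot: Mustard-yellow glazed tagine base, otherwise identical to the blue one (same sizes, axes, trivet), also left of the rail.
- blue_rim (a point): Centre of the blue tagine's mouth, at rim height (50 mm above its origin).
- mustard_rim (a point): Centre of the mustard tagine's mouth, at rim height (50 mm above its origin).
- rail: Fixed steel hook rail between lids and tagines. Origin: on the worktop under the middle of the bar. The bar runs along its x axis, 280 mm long, 10 mm thick, its top 175 mm above the worktop, on a post with a 44 mm foot at each end.
- ladle (a joint): Swing of the small steel ladle that hangs on the rail 60 mm to the -x side of its middle (about 145 mm long, bowl 60 mm wide, reaching 12 mm above the bar's middle line); rad, about 0 at rest.
- jar: Closed amber glass jar with a steel cap, 56 mm diameter, about 90 mm high, loose, near the tagines. Origin: centre of its underside.
- spice_cabinet: Fixed clear acrylic spice cabinet on the far side, holding four spice tins; 106 mm deep (x), 260 mm wide (y), 146 mm high. Origin: middle of its front lower edge, so it extends to +x of it; its front looks to the robot and a small flap knob stands out 12 mm from it.
- flap (a joint): The acrylic front flap of the spice cabinet, hinged at its upper edge; rad, 0 shut.

How it is judged:
By the outcome, as a careful person would: the job done as asked, in the order asked, and still so for the second after the job is handed in, while the arm keeps its last pose, push and grip.
It also fails if it takes over 72 s, if anything falls off the work surface, if the arm or the gripper's body presses on something with over 40 N, if the wrist force passes 120 N, or if a joint passes its speed limit or range.

ROBOT

A 6-joint arm with a two-finger parallel gripper is mounted at the origin on the work surface. World frame = base frame: x ahead of the robot, y to its left, z up, the work surface at z = 0. Lengths are in m, angles in degrees, forces in N, time in s.
With the tool pointing down it reaches from about 0.35 to 0.875 m from the base axis. Payload 15.5 kg.
Tool frame: the origin (TCP) lies on the mounting face of the last link; the fingertips stand 173 mm ahead of it and the grasp point (between the pads) lies 155 mm ahead of it; z points along the fingers, x is the direction in which the jaws open and shut, and the axes are right-handed (so a half turn about z gives the same grasp; the last joint's range is limited). The gripper opens to 85 mm and grips with 20 to 120 N. Pads are 22 mm wide; open, the fingers measure 114 mm over their backs; the gripper's body (76 mm by 85 mm) begins 54 mm behind the grasp point. The pads swing forward as they close: fully open they stand 13 mm farther back than shut.
Start: joints at [-74.112, 28.281, 77.091, -0, 74.628, -5.472], TCP at [0.228, -0.582, 0.405] pointing down, gripper open.
Joint ranges: [-166.48, 166.48], [-47.26, 123.95], [12.59, 153.08], [-70.14, 250.14], [6.76, 159.57], [-176.63, 176.63]. Speed limits (degrees/s): [108.29, 108.29, 147.25, 172.46, 172.46, 172.46].

INTERFACE

Orientations are given as a 3x3 rotation matrix whose columns are the frame's x, y, z axes.
In Python, from bench import manip gives the robot as it stands.
- The arm moves only by the tool carry_out, never from a script. Its argument "targets" is a list of rows, each a list of 7 numbers: the finger opening in cm, from 0 to 8.54, then the shift along the tool's x, y, z in cm, then the turn, a rotation vector about the tool's x, y, z in rad. A call has 1 to 10 rows; each row shifts and turns the commanded pose from where the row before left it, along the tool's axes as they then stand; what a row does not reach is not made up. A row lasts 1/8 s, in which the tool goes at most 62.5 mm and 10.7 degrees, less where a joint would pass 70% of its speed; a pose out of reach is approached as far as the arm can. A call with a gripper value outside its range is refused whole. The fingers move at their own pace and stop on an object; the grip force is fixed at half the most. Time passes only in rows, so rows that do not move let the fingers close. It gives the time, the measured TCP pose, the force and the opening at its end, in the units of the state.
- manip.read_state(): the state, without advancing time (a new reading comes with each control period).
- manip.grab_frame(name): name is "side" or "top" or "wrist"; returns a dict with "image" (420x560x3 uint8, red, green, blue), "intrinsics" (3x3 intrinsics, pixels), "k1" (the pictures are not rectified: a ray, as slopes to the right and down, at radius r is drawn at 1 + k1 r^2 times it, then the intrinsics apply), "xyz" and "rotation" of the camera in the world; the wrist camera has in their place "tool_from_camera" (4x4, takes a point from camera to tool coordinates, whose origin is the TCP and whose axes are the tool frame's). Camera axes: x right, y down, z forward; pixel columns grow to the right and rows downward; lengths in m; the calibration is good to about 2 mm. A picture is of the moment at which its call begins: read the wrist's pose just before it. There is no depth.
- manip.hand_in(): hands the job in, once; it reports no verdict.
Trained networks look in a picture, given as the dict that the camera call returned (one of the last four; its "shot" number tells which), for a name from the list of things; names that differ only in an ending like _2 or _b are one class to them, and where a whole thing is asked for, a point or a joint stands for the part that bears it (a point fixed in the world has none). Each returns a list of dicts, best first, with "conf" (0 to 1); they miss things now and then, are a little off and sometimes report something else, mostly with a low value. They report only what shows in the picture. A call takes as long as a camera call.
- manip.recognise(picture, label): "pixel" ([column, row] in pixels, amid what is visible of it).
- manip.tip_of(picture, label): "pixel" ([column, row] in pixels: a listed point, or the origin of a listed thing).
The state is a dict: "time_s": time; "joints": joint angles; "joint_velocities": joint speeds; "joint_efforts": joint torques, N m; "tool_pos": TCP position; "eef_rot": TCP orientation; "contact_force": force on the tool from outside, world axes, zero at the start; "ft_torque": the same for the moment, N m; "width": finger opening in m.
Only numpy, scipy, OpenCV 4.12 (cv2) and the standard library are available. Lean on these libraries where they do the work, as an engineer would, in place of code of your own. Each camera call takes 0.05 s, during which the arm holds its last target.

## Working session

There is one attempt and no reset: what is moved stays moved. The work goes in short steps, Python scripts to look and compute and a tool call to move; the robot and the scene stay as the last step left them, time stands still between calls to the robot, and variables do not carry over. Pictures are saved under pics/ and viewed, and the job is handed in when it is done.

Besides the shell and the picture viewer there is one more tool, called after "Emit:" as name(argument=value, ...), one argument or row to a line, values as JSON. carry_out: Moves the arm, as the interface text tells. Its arguments: {"type":"object","properties":{"targets":{"type":"array"}},"required":["targets"]}

```bash
ls; mkdir -p pics
python3 - <<'E'
from bench import manip
import cv2
s=manip.read_state(); print(s)
for n in ["side","top","wrist"]:
    f=manip.grab_frame(n); cv2.imwrite(f"pics/{n}0.png",f["image"][:,:,::-1])
    print(n,{k:v for k,v in f.items() if k!="image"})
    for l in ["blue_lid","mustard_lid","blue_pot","mustard_pot","blue_rim","mustard_rim","rail","ladle","jar","spice_cabinet"]:
        print(l,[(r['pixel'],round(r['conf'],2)) for r in manip.tip_of(f,l)][:3],[(r['pixel'],round(r['conf'],2)) for r in manip.recognise(f,l)][:3])
E
```

```text
pics
{'time_s': 0.0, 'joints': array([-7.41121899e+01,  2.83149704e+01,  7.71275581e+01, -1.09309602e-03,
        7.46267667e+01, -5.47262206e+00]), 'joint_velocities': array([ 0.02668714,  0.06174103, -0.0054352 , -0.01419628,  0.09108025,
        0.10775252]), 'joint_efforts': array([ 4.86478184e-04, -8.82147932e+01, -3.83873177e+01,  9.37478285e-05,
        1.02612743e-02, -3.33384128e-05]), 'tool_pos': array([ 0.22759747, -0.58193043,  0.40409666]), 'eef_rot': array([[ 3.64238230e-01, -9.31305745e-01, -3.48779525e-04],
       [-9.31305029e-01, -3.64238384e-01,  1.15819243e-03],
       [-1.20567015e-03, -9.70378334e-05, -9.99999268e-01]]), 'contact_force': array([-0.5868369 , -0.16598461,  0.59564349]), 'ft_torque': array([-0.01155765,  0.00514389, -0.01962387]), 'width': 0.08549343371043132}
side {'intrinsics': array([[497.37316109,   0.        , 279.03269322],
       [  0.        , 497.37316109, 207.79782633],
       [  0.        ,   0.        ,   1.        ]]), 'k1': -0.07770094113976016, 'xyz': array([0.23468974, 0.75281362, 0.95564439]), 'rotation': array([[-0.8788921 , -0.34464661,  0.329799  ],
       [-0.47688917,  0.61859397, -0.62443431],
       [ 0.0111975 , -0.70608796, -0.7080356 ]]), 'shot': 1}
blue_lid [([312.4, 190.5], 0.88)] [([312.7, 186.0], 0.81)]
mustard_lid [([379.6, 185.7], 0.64)] [([382.6, 180.3], 0.62), ([238.0, 194.3], 0.48)]
blue_pot [([271.9, 354.0], 0.89)] [([273.1, 343.7], 0.91)]
mustard_pot [([267.0, 269.2], 0.94), ([270.4, 345.1], 0.56)] [([268.9, 260.7], 0.68)]
blue_rim [([271.2, 343.8], 0.56)] [([272.5, 351.5], 0.81)]
mustard_rim [([266.5, 253.0], 0.6)] [([266.4, 257.8], 0.87), ([316.0, 280.7], 0.65)]
rail [([305.5, 242.1], 0.8)] [([332.0, 224.0], 0.71)]Traceback (most recent call last):
  File "<stdin>", line 8, in <module>
ValueError: it knows: blue_lid, blue_pot, blue_rim, jar, mustard_lid, mustard_pot, mustard_rim, rail, spice_cabinet
```

Run:
```python
from bench import manip
import cv2
print(manip.read_state()['time_s'])
for n in ["top","wrist"]:
    f=manip.grab_frame(n); cv2.imwrite(f"pics/{n}0.png",f["image"][:,:,::-1])
    print(n,{k:v for k,v in f.items() if k!="image"})
    for l in ["blue_lid","mustard_lid","blue_pot","mustard_pot","blue_rim","mustard_rim","rail","jar","spice_cabinet"]:
        print(l,[(r['pixel'],round(r['conf'],2)) for r in manip.tip_of(f,l)][:3],[(r['pixel'],round(r['conf'],2)) for r in manip.recognise(f,l)][:3])
```

```text
0.75
top {'intrinsics': array([[421.82088953,   0.        , 283.67007125],
       [  0.        , 421.82088953, 201.88970808],
       [  0.        ,   0.        ,   1.        ]]), 'k1': -0.03733789846428531, 'xyz': array([ 0.42774416, -0.00576646,  1.08687886]), 'rotation': array([[-0.00181422, -0.98046328,  0.19669382],
       [-0.99989415,  0.00461805,  0.01379706],
       [-0.01443586, -0.19664797, -0.98036788]]), 'shot': 2}
blue_lid [([358.1, 208.8], 0.96)] []
mustard_lid [([411.2, 270.1], 0.85)] [([410.8, 270.8], 0.56)]
blue_pot [([164.8, 267.5], 0.78)] [([164.5, 265.6], 0.6)]
mustard_pot [([240.6, 218.5], 0.82)] [([241.4, 215.8], 0.84)]
blue_rim [([161.6, 261.3], 0.79), ([290.1, 237.0], 0.35)] [([162.8, 261.5], 0.77)]
mustard_rim [([243.3, 218.8], 0.89)] [([243.7, 217.6], 0.73)]
rail [([290.8, 235.4], 0.76), ([244.1, 217.9], 0.46)] [([288.3, 254.7], 0.94)]
jar [([360.2, 210.0], 0.72), ([239.1, 263.8], 0.67), ([242.7, 218.9], 0.61)] [([239.6, 215.7], 0.75), ([238.7, 263.6], 0.72)]
spice_cabinet [([298.4, 160.1], 0.75)] [([301.7, 132.6], 0.81)]
wrist {'intrinsics': array([[303.15430277,   0.        , 281.88817117],
       [  0.        , 303.15430277, 210.82282961],
       [  0.        ,   0.        ,   1.        ]]), 'k1': -0.028521690538166316, 'tool_from_camera': array([[ 9.99999666e-01,  6.35276364e-04, -5.14992762e-04,
         3.45760150e-04],
       [-4.61082692e-04,  9.58072624e-01,  2.86525104e-01,
        -7.29892890e-02],
       [ 6.75423093e-04, -2.86524770e-01,  9.58072596e-01,
         3.06759646e-02],
       [ 0.00000000e+00,  0.00000000e+00,  0.00000000e+00,
         1.00000000e+00]]), 'shot': 3}
blue_lid [] []
mustard_lid [] []
blue_pot [] []
mustard_pot [] []
blue_rim [] []
mustard_rim [] []
rail [] []
jar [] []
spice_cabinet [] []
```

View pics/side0.png

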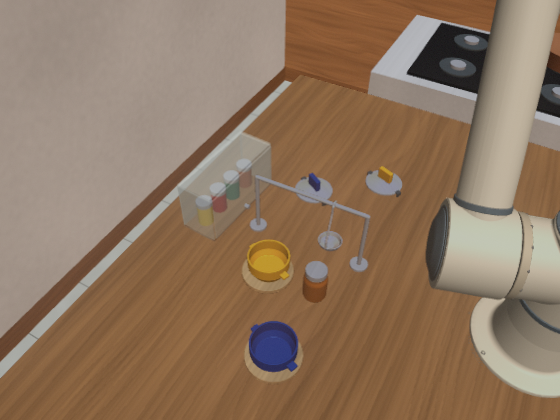

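View pics/top0.png

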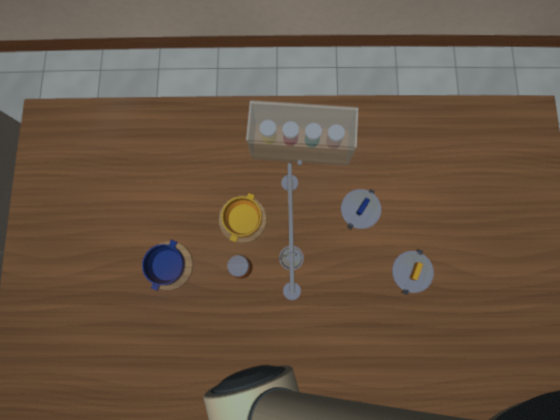

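View pics/wrist0.png

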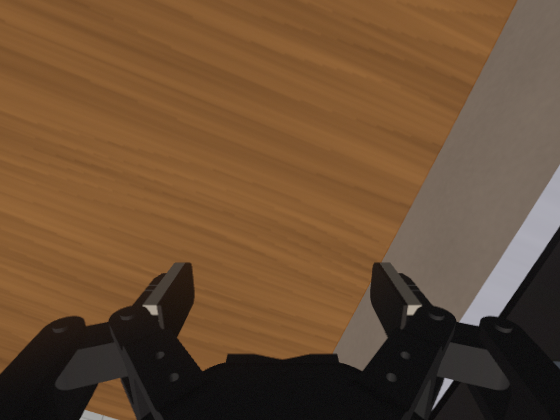

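```bash
cat > h.py <<'E'
import numpy as np, cv2, pickle
from bench import manip
def cam(f,state=None):
    if 'xyz' in f: return np.array(f['xyz']),np.array(f['rotation'])
    T=np.array(f['tool_from_camera']); R=state['eef_rot']; 
    return state['tool_pos']+R@T[:3,3], R@T[:3,:3]
def ray(f,px):
    K=f['intrinsics']; d=(np.array(px,float)-K[:2,2])/K[0,0]; u=d.copy()
    for _ in range(20): u=d/(1+f['k1']*(u@u))
    return np.array([u[0],u[1],1])
def onplane(f,px,z,state=None):
    c,R=cam(f,state); r=R@ray(f,px); return c+r*(z-c[2])/r[2]
def proj(f,P,state=None):
    c,R=cam(f,state); p=R.T@(np.array(P)-c); u=p[:2]/p[2]; u=u*(1+f['k1']*(u@u)); return f['intrinsics'][:2,:2]@u+f['intrinsics'][:2,2]
def snap(n,tag):
    s=manip.read_state(); f=manip.grab_frame(n)
    cv2.imwrite(f'pics/{tag}.png',f['image'][:,:,::-1]); pickle.dump((f,s),open(f'{tag}.pkl','wb')); return f,s
E
python3 - <<'E'
from h import *
f,s=snap('top','top1'); g,_=snap('side','side1')
for n,p,q,z in [("blue_lid",(358.1,208.8),(312.4,190.5),0),("mustard_lid",(411.2,270.1),(379.6,185.7),0),("blue_pot",(164.8,267.5),(271.9,354),.012),("mustard_pot",(240.6,218.5),(267,269.2),.012),("blue_rim",(161.6,261.3),(271.2,343.8),.062),("mustard_rim",(243.3,218.8),(266.5,253),.062),("rail",(290.8,235.4),(305.5,242.1),0),("jar",(239.1,263.8),(316,290),.0),("cab",(298.4,160),(240,205),0)]:
    print(n,onplane(f,p,z).round(4),onplane(g,q,z).round(4))
im=f['image'][:,:,::-1]
a=cv2.resize(im[150:310,130:290],(800,800),interpolation=cv2.INTER_CUBIC)[:600]
cv2.imwrite('pics/za.png',cv2.resize(im[180:300,130:270],(700,600),interpolation=cv2.INTER_CUBIC))
cv2.imwrite('pics/zb.png',cv2.resize(im[180:300,320:460],(700,600),interpolation=cv2.INTER_CUBIC))
E
```

```text
blue_lid [ 0.6265 -0.1852  0.    ] [ 0.6305 -0.1962 -0.    ]
mustard_lid [ 0.4672 -0.3148  0.    ] [ 0.4712 -0.3084  0.    ]
blue_pot [0.4748 0.3117 0.012 ] [0.4821 0.3058 0.012 ]
mustard_pot [0.6002 0.1207 0.012 ] [0.6006 0.1166 0.012 ]
blue_rim [0.4876 0.3055 0.062 ] [0.4812 0.3104 0.062 ]
mustard_rim [0.5914 0.1082 0.062 ] [0.6056 0.1095 0.062 ]
rail [ 0.5573 -0.0088  0.    ] [ 0.5623 -0.0145  0.    ]
jar [0.4847 0.1239 0.    ] [0.4749 0.1064 0.    ]
cab [ 0.7602 -0.0302  0.    ] [ 0.778  -0.0477  0.    ]
```

View pics/za.png

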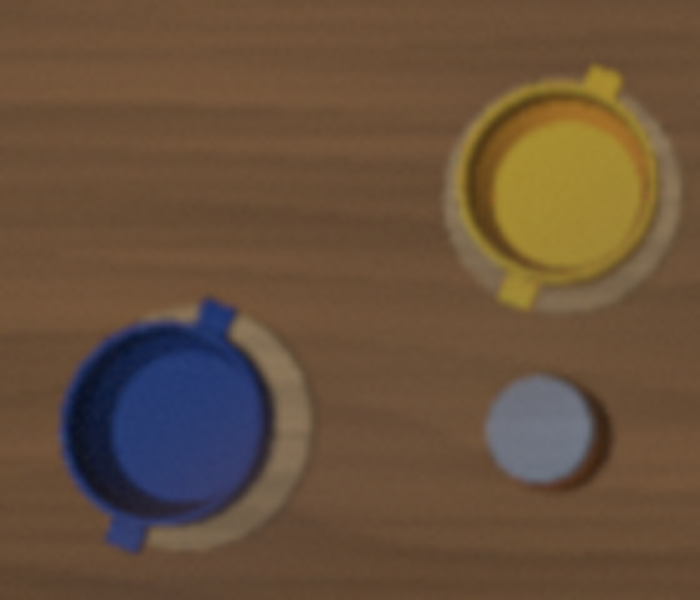

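View pics/zb.png

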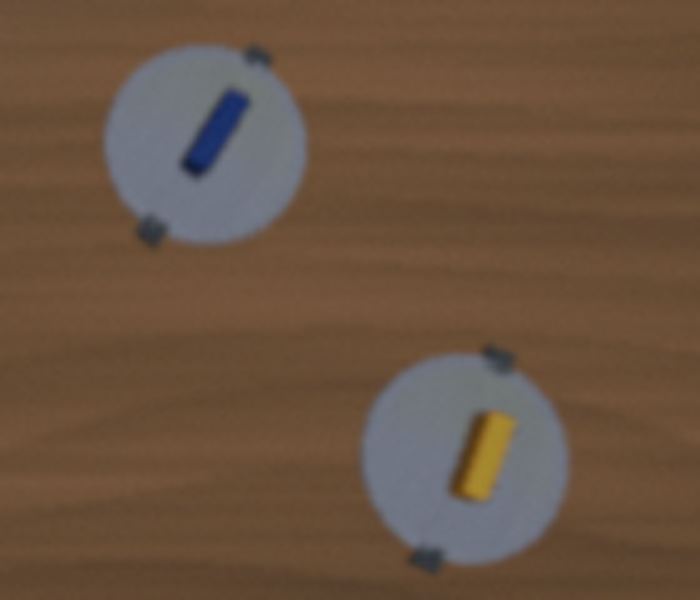

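Run:
```python
from h import *
f,s=pickle.load(open('top1.pkl','rb'))
def px(p,o): return [(p[0]+.5)/5-.5+o,(p[1]+.5)/5-.5+180]
for n,a,b,c,o,z,zc in [("blid",(257,55),(151,230),(206,144),320,.010,.012),("mlid",(498,358),(427,558),(466,459),320,.010,.012),("bpot",(218,317),(126,533),(167,423),130,.046,.062),("mpot",(602,80),(518,291),(558,181),130,.046,.062)]:
    A=onplane(f,px(a,o),z);B=onplane(f,px(b,o),z);C=onplane(f,px(c,o),zc);d=A-B
    print(n,'len',np.hypot(*d[:2]).round(4),'yaw',np.degrees(np.arctan2(d[1],d[0])).round(2),'mid',((A+B)/2)[:2].round(4),'circ',C[:2].round(4))
print(onplane(f,(290,165),.175),onplane(f,(292,292),.175))
print(manip.read_state()['time_s'])
```

```text
blid len 0.109 yaw -32.41 mid [ 0.6268 -0.1898] circ [ 0.6253 -0.1902]
mlid len 0.1079 yaw -22.71 mid [ 0.4645 -0.3143] circ [ 0.4635 -0.3153]
bpot len 0.1131 yaw -20.93 mid [0.4809 0.3038] circ [0.4806 0.3017]
mpot len 0.1142 yaw -20.65 mid [0.5997 0.1141] circ [0.5989 0.1135]
[ 0.69508163 -0.00729602  0.175     ] [ 0.41601723 -0.01021941  0.175     ]
2.75
```

```bash
cat >> h.py <<'E'
from scipy.spatial.transform import Rotation as Ro
def Rdown(yaw):
    a=np.radians(yaw); return np.array([[np.cos(a),np.sin(a),0],[np.sin(a),-np.cos(a),0],[0,0,-1.]])
def plan(p0,R0,p1,R1,N,g):
    p0,p1=np.array(p0),np.array(p1); rv=Ro.from_matrix(R0.T@R1).as_rotvec(); R=R0.copy()
    for i in range(N):
        d=R.T@(p1-p0)/N*100; r=rv/N
        print([g]+[round(float(x),2) for x in d]+[round(float(x),4) for x in r])
        R=R@Ro.from_rotvec(r).as_matrix()
def yaw(s): return np.degrees(np.arctan2(s['eef_rot'][1,0],s['eef_rot'][0,0]))
def st():
    s=manip.read_state(); print('t',s['time_s'],'pos',s['tool_pos'].round(4),'yaw',yaw(s).round(2),'z',s['eef_rot'][:,2].round(4),'F',s['contact_force'].round(1),'w',round(s['width'],4),'q',s['joints'].round(1)); return s
E
python3 - <<'E'
from h import *
s=st(); plan(s['tool_pos'],s['eef_rot'],[.6263-.02,-.19+.01,.38],Rdown(57.6),15,8.5)
E
```

```text
t 2.75 pos [ 0.2276 -0.5821  0.4047] yaw -68.64 z [-1.e-04  0.e+00 -1.e+00] F [ 0.1  0.3 -0. ] w 0.0853 q [-74.1  28.3  77.1  -0.   74.6  -5.5]
[8.5, -1.58, -3.33, 0.16, -0.0, 0.0, -0.1469]
[8.5, -1.07, -3.52, 0.16, -0.0, 0.0, -0.1469]
[8.5, -0.55, -3.64, 0.16, -0.0, 0.0, -0.1469]
[8.5, -0.01, -3.68, 0.16, -0.0, 0.0, -0.1469]
[8.5, 0.53, -3.64, 0.16, -0.0, 0.0, -0.1469]
[8.5, 1.06, -3.53, 0.16, -0.0, 0.0, -0.1469]
[8.5, 1.56, -3.33, 0.16, -0.0, 0.0, -0.1469]
[8.5, 2.04, -3.07, 0.16, -0.0, 0.0, -0.1469]
[8.5, 2.46, -2.74, 0.16, -0.0, 0.0, -0.1469]
[8.5, 2.84, -2.35, 0.16, -0.0, 0.0, -0.1469]
[8.5, 3.15, -1.91, 0.16, -0.0, 0.0, -0.1469]
[8.5, 3.39, -1.43, 0.16, -0.0, 0.0, -0.1469]
[8.5, 3.57, -0.91, 0.16, -0.0, 0.0, -0.1469]
[8.5, 3.66, -0.38, 0.16, -0.0, 0.0, -0.1469]
[8.5, 3.68, 0.16, 0.16, -0.0, 0.0, -0.1469]
```

Emit:
carry_out(
  targets=[
    [8.5,-1.6,-3.3,0.15,0,0,-0.147],
    [8.5,-1.1,-3.5,0.15,0,0,-0.147],
    [8.5,-0.55,-3.65,0.15,0,0,-0.147],
    [8.5,0,-3.7,0.15,0,0,-0.147],
    [8.5,0.55,-3.65,0.15,0,0,-0.147],
    [8.5,1.05,-3.5,0.15,0,0,-0.147],
    [8.5,1.55,-3.35,0.15,0,0,-0.147],
    [8.5,2.05,-3.05,0.15,0,0,-0.147],
  ],
)

```text
time_s: 3.75
tool_pos: [0.4298, -0.3665, 0.3927]
eef_rot: [[1.0, -0.017, 0.0], [-0.017, -1.0, -0.0], [0.0, 0.0, -1.0]]
contact_force: [1.0, -0.1, -0.3]
width: 0.0851
```

Emit:
carry_out(
  targets=[
    [8.5,2.45,-2.75,0.15,0,0,-0.147],
    [8.5,2.85,-2.35,0.15,0,0,-0.147],
    [8.5,3.15,-1.9,0.15,0,0,-0.147],
    [8.5,3.4,-1.45,0.15,0,0,-0.147],
    [8.5,3.55,-0.9,0.15,0,0,-0.147],
    [8.5,3.65,-0.4,0.15,0,0,-0.147],
    [8.5,3.7,0.15,0.15,0,0,-0.147],
    [8.5,0,0,0,0,0,0],
  ],
)

```text
time_s: 4.75
tool_pos: [0.6065, -0.1774, 0.3819]
eef_rot: [[0.531, 0.847, 0.0], [0.847, -0.531, 0.0], [0.0, 0.0, -1.0]]
contact_force: [-0.4, -0.3, -0.3]
width: 0.0852
```

Run:
```python
from h import *
s=st(); f,s=snap('wrist','w1'); print(proj(f,[.6263,-.19,0],s),[(r['pixel'],r['conf']) for r in manip.tip_of(f,'blue_lid')])
```

```text
t 4.75 pos [ 0.6065 -0.1774  0.3819] yaw 57.93 z [ 3.e-04  3.e-04 -1.e+00] F [-0.4 -0.3 -0.3] w 0.0852 q [-21.7  30.1  77.7   0.   72.3 -79.7]
[281.56337955 203.76520865] [([277.6, 205.7], 0.93), ([442.9, 223.9], 0.43)]
```

View pics/w1.png

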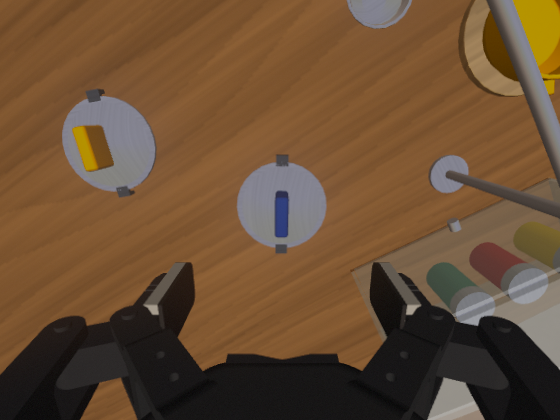

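Run:
```python
from h import *
f,s=pickle.load(open('w1.pkl','rb')); im=f['image'][:,:,::-1]
cv2.imwrite('pics/z1.png',cv2.resize(im[145:265,222:342],(600,600),interpolation=cv2.INTER_CUBIC))
hsv=cv2.cvtColor(im.copy(),cv2.COLOR_BGR2HSV)
m=((hsv[...,1]<75)&(hsv[...,2]>90)).astype(np.uint8); m[:145]=0;m[262:]=0;m[:,:225]=0;m[:,340:]=0
c=max(cv2.findContours(m,0,2)[0],key=cv2.contourArea); print(cv2.fitEllipse(cv2.convexHull(c)),cv2.minEnclosingCircle(c))
e=cv2.fitEllipse(cv2.convexHull(c))[0]; print(onplane(f,e,.012,s))
```

```text
((281.11968994140625, 203.84986877441406), (88.32514190673828, 89.35003662109375), 114.65641784667969) ((281.1876220703125, 201.7906951904297), 46.08369064331055)
[ 0.62332461 -0.18874505  0.012     ]
```

View pics/z1.png

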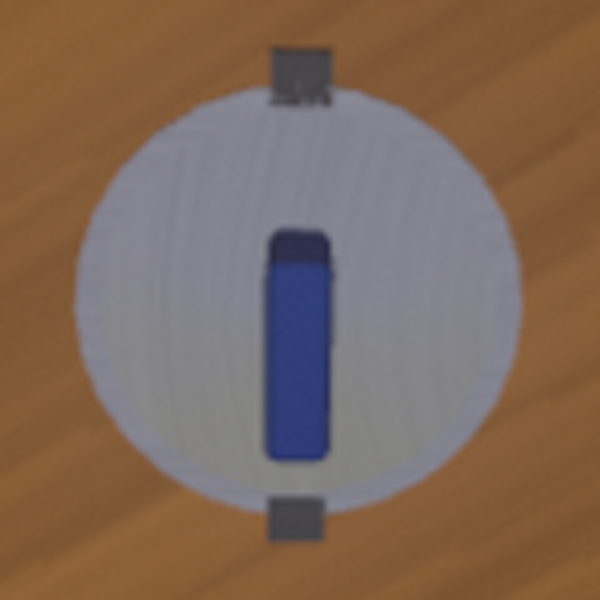

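Run:
```python
from h import *
f,s=pickle.load(open('w1.pkl','rb'))
P=lambda p:((p[0]+.5)/5-.5+222,(p[1]+.5)/5-.5+145)
q=lambda p,z:(onplane(f,P(p),z,s))
A=q((302,52),.012);B=q((296,541),.012);d=B-A
print('clips',(A+B)/2,np.hypot(*d[:2]),np.degrees(np.arctan2(d[1],d[0])))
A=q((299,262),.056);B=q((297,461),.056);d=B-A
print('bar',(A+B)/2,np.hypot(*d[:2]),np.degrees(np.arctan2(d[1],d[0])))
print(s['eef_rot'])
```

```text
clips [ 0.62591355 -0.19002356  0.012     ] 0.11799742885759919 -32.7519957739706
bar [ 0.62524841 -0.18979239  0.056     ] 0.04276867768014407 -32.63334427255748
[[ 5.31013878e-01  8.47363085e-01  2.53244429e-04]
 [ 8.47363038e-01 -5.31013935e-01  2.88875210e-04]
 [ 3.79258510e-04  6.11932233e-05 -9.99999926e-01]]
```

Run:
```python
from h import *
s=st(); plan(s['tool_pos'],s['eef_rot'],[.6256,-.1899,.200],Rdown(57.3),6,6)
```

```text
t 4.85 pos [ 0.6052 -0.1791  0.382 ] yaw 57.64 z [-4.e-04 -1.e-04 -1.e+00] F [-0.9 -0.2 -0.2] w 0.0851 q [-21.9  30.   77.8  -0.   72.3 -79.5]
[6, 0.03, 0.38, 3.03, -0.0, 0.0001, 0.001]
[6, 0.03, 0.38, 3.03, -0.0, 0.0001, 0.001]
[6, 0.03, 0.38, 3.03, -0.0, 0.0001, 0.001]
[6, 0.03, 0.38, 3.03, -0.0, 0.0001, 0.001]
[6, 0.03, 0.38, 3.03, -0.0, 0.0001, 0.001]
[6, 0.03, 0.38, 3.03, -0.0, 0.0001, 0.001]
```

Emit:
carry_out(
  targets=[
    [6,0.05,0.5,3,0,0,0.006],
    [6,0.05,0.5,3,0,0,0],
    [6,0.05,0.5,3,0,0,0],
    [6,0.05,0.8,2,0,0,0],
    [6,0,0,0,0,0,0],
    [6,0,0,0,0,0,0],
  ],
)

```text
time_s: 5.6
tool_pos: [0.6259, -0.1902, 0.2732]
eef_rot: [[0.54, 0.842, 0.001], [0.842, -0.54, -0.0], [0.0, 0.001, -1.0]]
contact_force: [-0.0, -0.1, 0.2]
width: 0.06
```

Run:
```python
from h import *
s=st(); f,s=snap('wrist','w2'); print(s['tool_pos'])
st()
```

```text
t 5.6 pos [ 0.6259 -0.1902  0.2732] yaw 57.32 z [ 1.1e-03 -5.0e-04 -1.0e+00] F [-0.  -0.1  0.2] w 0.06 q [-22.1  38.5  80.4  -0.   61.1 -79.4]
[ 0.62591506 -0.19016411  0.27319838]
t 5.65 pos [ 0.6259 -0.19    0.2734] yaw 57.34 z [ 1.5e-03 -6.0e-04 -1.0e+00] F [ 0.5 -0.1 -0. ] w 0.0599 q [-22.1  38.5  80.4  -0.   61.1 -79.5]
```

View pics/w2.png

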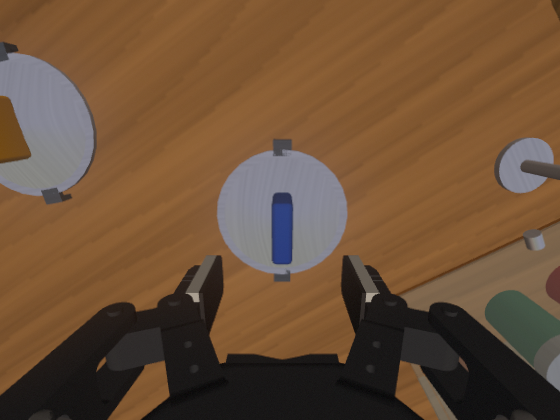

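Run:
```python
from h import *
f,s=pickle.load(open('w2.pkl','rb'))
A=onplane(f,(282.5,140),.012,s);B=onplane(f,(282,281),.012,s);d=B-A
print((A+B)/2,np.hypot(*d[:2]),np.degrees(np.arctan2(d[1],d[0])))
A=onplane(f,(282.3,206),.056,s);B=onplane(f,(282.3,264),.056,s)
print((A+B)/2,np.hypot(*(B-A)[:2]))
```

```text
[ 0.62631319 -0.19009652  0.012     ] 0.11753866234654034 -32.82994413584677
[ 0.62642709 -0.19022334  0.056     ] 0.04089419506816021
```

Emit:
carry_out(
  targets=[
    [5,0,0,2.5,0,0,0],
    [4.5,0,0,2.5,0,0,0],
    [4.5,0,0,1.5,0,0,0],
    [4.5,0,0,0.8,0,0,0],
    [4.5,0,0,0,0,0,0],
  ],
)

```text
time_s: 6.28
tool_pos: [0.6259, -0.1899, 0.1994]
eef_rot: [[0.539, 0.842, 0.0], [0.842, -0.539, -0.0], [0.0, 0.0, -1.0]]
contact_force: [-1.0, -1.3, -0.8]
width: 0.0449
```

Run:
```python
from h import *
st()
```

```text
t 6.275 pos [ 0.6259 -0.1899  0.1994] yaw 57.35 z [ 1.e-04 -0.e+00 -1.e+00] F [-1.  -1.3 -0.8] w 0.0449 q [-22.1  44.   82.9   0.   53.2 -79.5]
```

Emit:
carry_out(
  targets=[
    [0,0,0,0,0,0,0],
    [0,0,0,0,0,0,0],
    [0,0,0,0,0,0,0],
    [0,0,0,0,0,0,0],
    [0,0,0,0,0,0,0],
    [0,0,0,0,0,0,0],
  ],
)

```text
time_s: 7.02
tool_pos: [0.6261, -0.1899, 0.2]
eef_rot: [[0.539, 0.842, 0.001], [0.842, -0.539, -0.0], [0.0, 0.001, -1.0]]
contact_force: [-0.5, -0.2, 5.9]
width: 0.0132
```

Emit:
carry_out(
  targets=[
    [0,0,0,-0.5,0,0,0],
    [0,0,0,-2.5,0,0,0],
    [0,0,0,-4,0,0,0],
    [0,0,0,-5,0,0,0],
    [0,0,0,-5,0,0,0],
    [0,0,0,-5,0,0,0],
    [0,0,0,-3,0,0,0],
    [0,0,0,0,0,0,0],
  ],
)

```text
time_s: 8.02
tool_pos: [0.6259, -0.1898, 0.4519]
eef_rot: [[0.539, 0.842, 0.004], [0.842, -0.539, -0.002], [0.001, 0.004, -1.0]]
contact_force: [0.3, 0.8, -3.5]
width: 0.013
```

Run:
```python
from h import *
s=st(); f,s=snap('wrist','w3'); snap('top','t3')
plan(s['tool_pos'],s['eef_rot'],[.4808,.303,s['tool_pos'][2]],Rdown(69.1),13,0)
```

```text
t 8.025 pos [ 0.6259 -0.1898  0.4519] yaw 57.36 z [ 0.0041 -0.0017 -1.    ] F [ 0.3  0.8 -3.5] w 0.013 q [-22.1  28.5  69.    0.   82.2 -79.5]
[0, 2.59, -2.98, -0.01, 0.0003, -0.0, -0.0158]
[0, 2.64, -2.94, -0.01, 0.0003, -0.0, -0.0158]
[0, 2.68, -2.9, -0.01, 0.0003, -0.0, -0.0158]
[0, 2.73, -2.86, -0.01, 0.0003, -0.0, -0.0158]
[0, 2.77, -2.82, -0.01, 0.0003, -0.0, -0.0158]
[0, 2.82, -2.77, -0.01, 0.0003, -0.0, -0.0158]
[0, 2.86, -2.73, -0.01, 0.0003, -0.0, -0.0158]
[0, 2.9, -2.68, -0.0, 0.0003, -0.0, -0.0158]
[0, 2.95, -2.64, -0.0, 0.0003, -0.0, -0.0158]
[0, 2.99, -2.59, -0.0, 0.0003, -0.0, -0.0158]
[0, 3.03, -2.54, -0.0, 0.0003, -0.0, -0.0158]
[0, 3.07, -2.49, -0.0, 0.0003, -0.0, -0.0158]
[0, 3.11, -2.44, -0.0, 0.0003, -0.0, -0.0158]
```

View pics/w3.png

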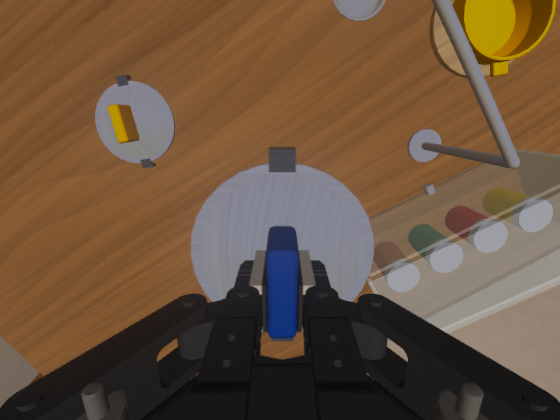

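Run:
```python
from h import *
s=manip.read_state()
plan(s['tool_pos'],s['eef_rot'],[.595,.25,.452],Rdown(69.1),12,0)
```

```text
[0, 2.95, -2.19, -0.03, -0.0001, 0.0, -0.0171]
[0, 2.99, -2.14, -0.03, -0.0001, 0.0, -0.0171]
[0, 3.02, -2.09, -0.03, -0.0001, 0.0, -0.0171]
[0, 3.06, -2.04, -0.03, -0.0001, 0.0, -0.0171]
[0, 3.09, -1.98, -0.03, -0.0001, 0.0, -0.0171]
[0, 3.12, -1.93, -0.03, -0.0001, 0.0, -0.0171]
[0, 3.16, -1.88, -0.03, -0.0001, 0.0, -0.0171]
[0, 3.19, -1.82, -0.03, -0.0001, 0.0, -0.0171]
[0, 3.22, -1.77, -0.03, -0.0001, 0.0, -0.0171]
[0, 3.25, -1.71, -0.03, -0.0001, 0.0, -0.0171]
[0, 3.28, -1.66, -0.03, -0.0001, 0.0, -0.0171]
[0, 3.31, -1.6, -0.03, -0.0001, 0.0, -0.0171]
```

Emit:
carry_out(
  targets=[
    [0,1.5,-1.1,0,0,0,-0.017],
    [0,2.95,-2.15,0,0,0,-0.017],
    [0,3,-2.1,0,0,0,-0.017],
    [0,3.05,-2.05,0,0,0,-0.017],
    [0,3.1,-2,0,0,0,-0.017],
    [0,3.1,-1.95,0,0,0,-0.017],
    [0,3.15,-1.9,0,0,0,-0.017],
  ],
)

```text
time_s: 9.0
tool_pos: [0.6074, 0.0504, 0.4479]
eef_rot: [[0.434, 0.901, -0.002], [0.901, -0.434, 0.0], [-0.001, -0.002, -1.0]]
contact_force: [0.3, 0.3, -2.8]
width: 0.0132
```

Emit:
carry_out(
  targets=[
    [0,3.2,-1.8,0,0,0,-0.017],
    [0,3.2,-1.75,0,0,0,-0.017],
    [0,3.25,-1.7,0,0,0,-0.017],
    [0,3.3,-1.65,0,0,0,-0.017],
    [0,3.3,-1.6,0,0,0,-0.017],
    [0,1.6,-1.1,0,0,0,0],
    [0,0,0,0,0,0,0],
    [0,0,0,0,0,0,0],
  ],
)

```text
time_s: 10.0
tool_pos: [0.5916, 0.2497, 0.4488]
eef_rot: [[0.358, 0.934, -0.001], [0.934, -0.358, -0.001], [-0.001, -0.0, -1.0]]
contact_force: [0.3, 0.5, -2.3]
width: 0.0131
```

Run:
```python
from h import *
s=st(); f,s=snap('wrist','w4'); st()
for l in ["blue_rim","mustard_rim","blue_pot","mustard_pot"]: print(l,[(r['pixel'],r['conf'],onplane(f,r['pixel'],.062 if 'rim' in l else .012,s).round(4)) for r in manip.tip_of(f,l)])
```

```text
t 10.0 pos [0.5916 0.2497 0.4488] yaw 69.02 z [-7.e-04 -5.e-04 -1.e+00] F [ 0.3  0.5 -2.3] w 0.0131 q [ 17.6  27.7  71.   -0.   81.4 -51.5]
t 10.05 pos [0.5917 0.2494 0.449 ] yaw 68.99 z [-4.e-04 -4.e-04 -1.e+00] F [ 0.3 -0.4 -2.4] w 0.0132 q [ 17.5  27.7  71.   -0.   81.4 -51.5]
blue_rim [([289.7, 71.5], 0.86, array([0.4787, 0.3017, 0.062 ]))]
mustard_rim [([184.4, 229.8], 0.82, array([0.6023, 0.1144, 0.062 ]))]
blue_pot [([291.0, 81.2], 0.61, array([0.4835, 0.3029, 0.012 ]))]
mustard_pot [([196.0, 218.6], 0.95, array([0.6041, 0.1147, 0.012 ]))]
```

View pics/w4.png

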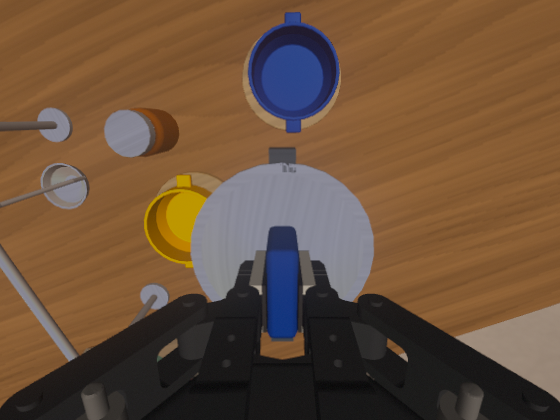

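Run:
```python
from h import *
f,s=pickle.load(open('w4.pkl','rb')); im=f['image'][:,:,::-1]
cv2.imwrite('pics/z4.png',cv2.resize(im[5:145,225:365],(700,700),interpolation=cv2.INTER_CUBIC)[:600+100] if 0 else cv2.resize(im[5:140,225:360],(594,594),interpolation=cv2.INTER_CUBIC))
```

```text
(no output)
```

View pics/z4.png

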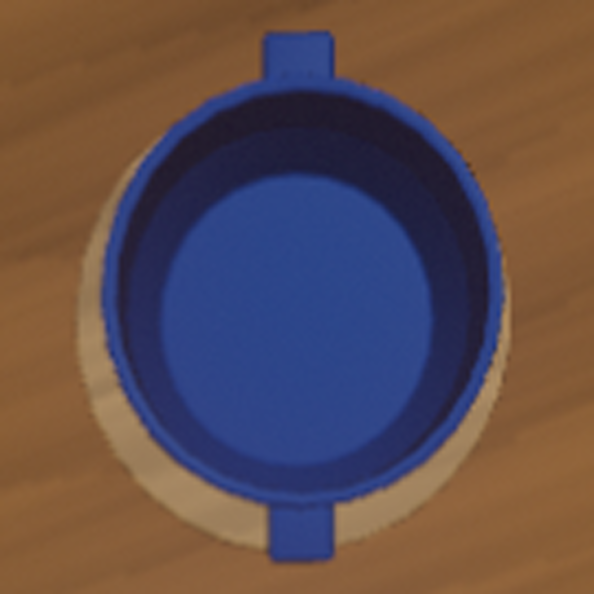

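Run:
```python
from h import *
f,s=pickle.load(open('w4.pkl','rb'))
k=594/135
P=lambda p:((p[0]+.5)/k-.5+225,(p[1]+.5)/k-.5+5)
q=lambda p,z:onplane(f,P(p),z,s)
A=q((299,33),.046);B=q((301.5,559),.044);d=B-A
print('lugs',(A+B)/2,np.hypot(*d[:2]),np.degrees(np.arctan2(d[1],d[0])))
pts=np.array([q(p,.062)[:2] for p in [(104,280),(503,280),(300,76),(304,505),(165,130),(440,130),(160,440),(450,440)]])
from scipy.optimize import least_squares
r=least_squares(lambda v:np.hypot(*(pts-v[:2]).T)-v[2],[.48,.30,.05]); print(r.x,r.fun.round(4))
# held lid clip
C=s['tool_pos']; 
for z in (.012+.449-.2,.449-.2+.008):print('clip',onplane(f,(282.5,149),z,s)-C)
```

```text
lugs [0.4810132  0.30511551 0.045     ] 0.12626838952727956 -20.08600362970703
[0.48091148 0.3054172  0.04944515] [-0.0001 -0.0003 -0.0005 -0.0002  0.0008 -0.     -0.0003  0.0006]
clip [-0.05495416  0.02107115 -0.18780853]
clip [-0.05461755  0.02095108 -0.19180853]
```

Run:
```python
from h import *
s=st()
plan(s['tool_pos'],s['eef_rot'],[.481,.3047,.33],Rdown(69.6),6,0)
```

```text
t 10.25 pos [0.5919 0.2495 0.4492] yaw 68.99 z [ 1.e-04 -1.e-04 -1.e+00] F [-0.5  0.3 -2.2] w 0.0128 q [ 17.5  27.7  70.9  -0.   81.4 -51.5]
[0, 0.2, -2.05, 1.99, 0.0, 0.0, -0.0018]
[0, 0.2, -2.05, 1.99, 0.0, 0.0, -0.0018]
[0, 0.2, -2.05, 1.99, 0.0, 0.0, -0.0018]
[0, 0.21, -2.05, 1.99, 0.0, 0.0, -0.0018]
[0, 0.21, -2.05, 1.99, 0.0, 0.0, -0.0018]
[0, 0.21, -2.05, 1.99, 0.0, 0.0, -0.0018]
```

Emit:
carry_out(
  targets=[
    [0,0.1,-1.2,0.5,0,0,-0.002],
    [0,0.2,-2.4,1,0,0,-0.002],
    [0,0.2,-2.4,1.5,0,0,-0.002],
    [0,0.25,-2.4,2.5,0,0,-0.002],
    [0,0.25,-2.3,2.5,0,0,-0.002],
    [0,0.2,-1.6,2.5,0,0,0],
    [0,0,0,1.4,0,0,0],
    [0,0,0,0,0,0,0],
    [0,0,0,0,0,0,0],
    [0,0,0,0,0,0,0],
  ],
)

```text
time_s: 11.5
tool_pos: [0.4814, 0.3047, 0.3309]
eef_rot: [[0.349, 0.937, 0.001], [0.937, -0.349, 0.001], [0.001, 0.001, -1.0]]
contact_force: [-0.9, -0.4, -2.0]
width: 0.0135
```

Run:
```python
from h import *
s=st()
for n in ['wrist','top','side']:
  f,s=snap(n,n+'5'); im=f['image'][:,:,::-1]
  if n!='wrist':
    c=proj(f,[.481,.305,.09]).astype(int); print(n,c)
    o=(max(0,c[1]-60),c[0]-70)
    cv2.imwrite(f'pics/{n}5z.png',cv2.resize(im[o[0]:o[0]+120,o[1]:o[1]+140],(700,600),interpolation=cv2.INTER_CUBIC))
```

```text
t 11.5 pos [0.4814 0.3047 0.3309] yaw 69.58 z [ 1.3e-03  7.0e-04 -1.0e+00] F [-0.9 -0.4 -2. ] w 0.0135 q [ 26.3  28.6  90.1   0.   61.3 -43.3]
top [158 263]
side [272 334]
```

View pics/wrist5.png

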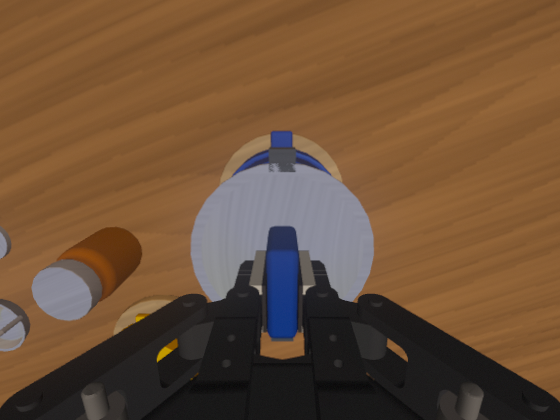

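View pics/side5z.png

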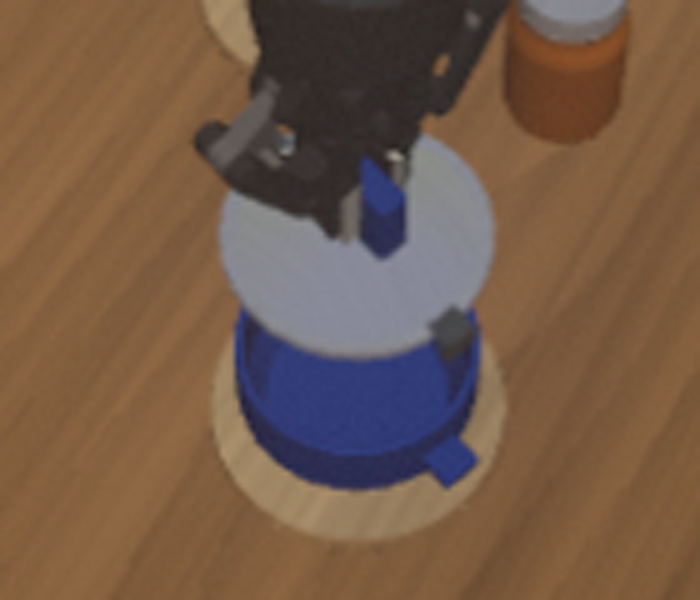

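Emit:
carry_out(
  targets=[
    [0,0,0,1.5,0,0,0],
    [0,0,0,2,0,0,0],
    [0,0,0,1.5,0,0,0],
    [0,0,0,1,0,0,0],
    [0,0,0,0.4,0,0,0],
    [0,0,0,0,0,0,0],
  ],
)

```text
time_s: 12.4
tool_pos: [0.4809, 0.3049, 0.2662]
eef_rot: [[0.348, 0.937, 0.0], [0.937, -0.348, 0.0], [0.0, 0.0, -1.0]]
contact_force: [0.3, 0.2, -2.5]
width: 0.0127
```

Run:
```python
from h import *
s=st()
for n in ['wrist','side']:
  f,s=snap(n,n+'6'); im=f['image'][:,:,::-1]
  if n!='wrist':
    c=proj(f,[.481,.305,.06]).astype(int)
    o=(max(0,c[1]-60),c[0]-70)
    cv2.imwrite(f'pics/{n}6z.png',cv2.resize(im[o[0]:o[0]+120,o[1]:o[1]+140],(700,600),interpolation=cv2.INTER_CUBIC))
```

```text
t 12.4 pos [0.4809 0.3049 0.2662] yaw 69.61 z [ 1.e-04  0.e+00 -1.e+00] F [ 0.3  0.2 -2.5] w 0.0127 q [ 26.4  33.6  93.4   0.   53.  -43.2]
```

View pics/wrist6.png

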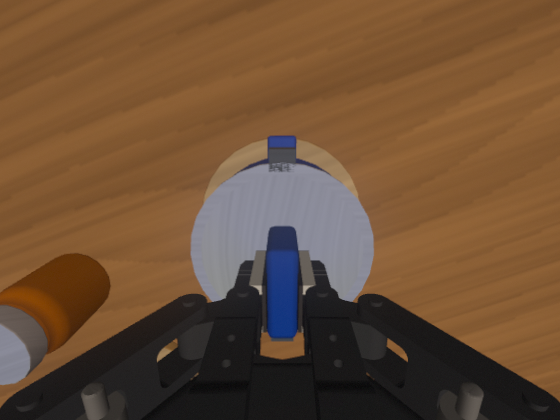

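View pics/side6z.png

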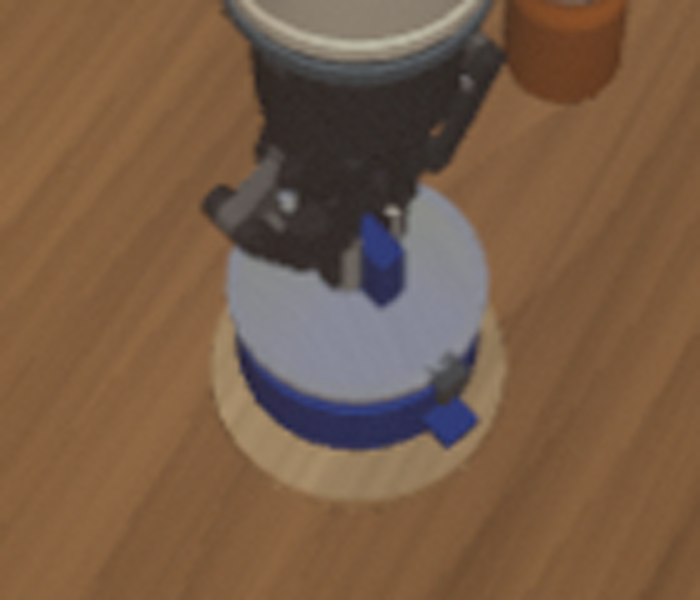

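Emit:
carry_out(
  targets=[
    [0,0,0,0.4,0,0,0],
    [0,0,0,0.3,0,0,0],
    [0,0,0,0.2,0,0,0],
    [0,0,0,0.1,0,0,0],
    [0,0,0,0.1,0,0,0],
    [0,0,0,0,0,0,0],
  ],
)

```text
time_s: 13.25
tool_pos: [0.4809, 0.3049, 0.2551]
eef_rot: [[0.348, 0.937, -0.0], [0.937, -0.348, -0.0], [-0.0, -0.0, -1.0]]
contact_force: [0.5, -1.3, -2.9]
width: 0.0132
```

Near the expected contact height (0.254) with no extra load yet; ease down.

Emit:
carry_out(
  targets=[
    [0,0,0,0.08,0,0,0],
    [0,0,0,0.08,0,0,0],
    [0,0,0,0,0,0,0],
  ],
)

```text
time_s: 13.62
tool_pos: [0.4808, 0.3049, 0.254]
eef_rot: [[0.348, 0.937, 0.0], [0.937, -0.348, 0.0], [0.0, 0.0, -1.0]]
contact_force: [-2.7, -0.0, 6.4]
width: 0.0129
```

Emit:
carry_out(
  targets=[
    [0,0,0,0.03,0,0,0],
    [2,0,0,0,0,0,0],
    [3.5,0,0,0,0,0,0],
    [4,0,0,0,0,0,0],
    [4,0,0,-0.3,0,0,0],
    [4,0,0,-1,0,0,0],
    [4,0,0,-2.5,0,0,0],
    [4,0,0,-4,0,0,0],
    [4,0,0,-5,0,0,0],
    [4,0,0,-4,0,0,0],
  ],
)

```text
time_s: 14.88
tool_pos: [0.4806, 0.3048, 0.4241]
eef_rot: [[0.348, 0.937, 0.002], [0.937, -0.348, 0.001], [0.001, 0.001, -1.0]]
contact_force: [1.2, -0.0, 0.1]
width: 0.04
```

Run:
```python
from h import *
s=st()
for n in ['wrist','side']:
  f,s=snap(n,n+'7'); im=f['image'][:,:,::-1]
  if n!='wrist':
    c=proj(f,[.481,.305,.06]).astype(int)
    o=(max(0,c[1]-60),c[0]-70)
    cv2.imwrite(f'pics/{n}7z.png',cv2.resize(im[o[0]:o[0]+120,o[1]:o[1]+140],(700,600),interpolation=cv2.INTER_CUBIC))
```

```text
t 14.875 pos [0.4806 0.3048 0.4241] yaw 69.62 z [ 1.5e-03  7.0e-04 -1.0e+00] F [ 1.2 -0.   0.1] w 0.04 q [ 26.4  22.7  83.7  -0.   73.6 -43.2]
```

View pics/wrist7.png

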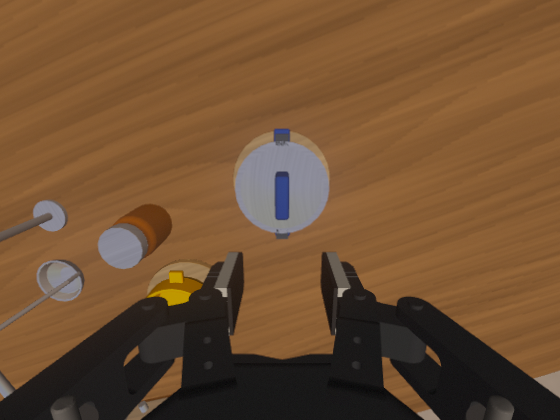

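View pics/side7z.png

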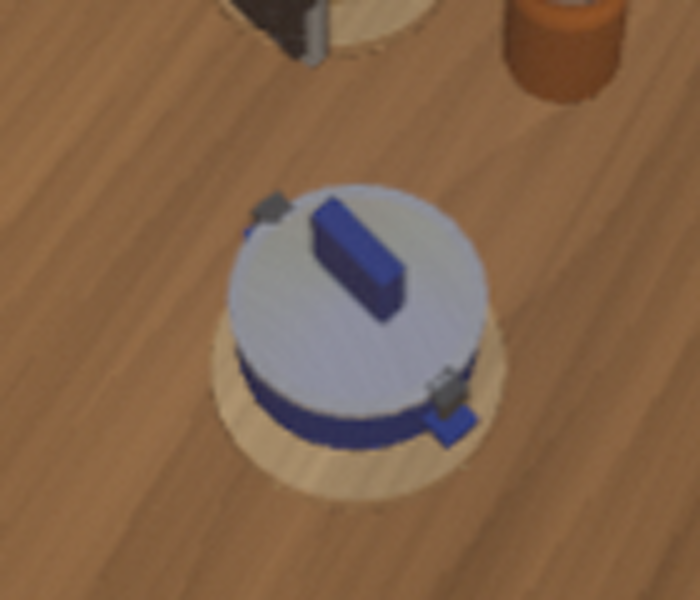

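Run:
```python
from h import *
s=manip.read_state()
plan(s['tool_pos'],s['eef_rot'],[.59,.118,.43],Rdown(69.4),5,4)
```

```text
[4, -2.75, 3.34, -0.07, 0.0011, -0.0011, 0.0008]
[4, -2.75, 3.34, -0.07, 0.0011, -0.0011, 0.0008]
[4, -2.75, 3.34, -0.07, 0.0011, -0.0011, 0.0008]
[4, -2.74, 3.35, -0.07, 0.0011, -0.0011, 0.0008]
[4, -2.74, 3.35, -0.07, 0.0011, -0.0011, 0.0008]
```

Emit:
carry_out(
  targets=[
    [6,-2.75,3.3,-0.1,0,0,0],
    [6,-2.75,3.3,-0.1,0,0,0],
    [6,-2.75,3.3,-0.1,0,0,0],
    [6,-2.75,3.3,-0.1,0,0,0],
    [6,-2.75,3.3,0,0,0,0],
    [6,0,0,0,0,0,0],
    [6,0,0,0,0,0,0],
    [6,0,0,0,0,0,0],
  ],
)

```text
time_s: 15.98
tool_pos: [0.5871, 0.1193, 0.4253]
eef_rot: [[0.347, 0.938, -0.0], [0.938, -0.347, 0.0], [-0.0, -0.0, -1.0]]
contact_force: [-0.1, 0.3, -0.2]
width: 0.0601
```

Run:
```python
from h import *
s=st(); f,s=snap('wrist','w8'); im=f['image'][:,:,::-1]
c=proj(f,[.5995,.1143,.05],s).astype(int); print(c); o=(c[1]-70,c[0]-70); print(o)
cv2.imwrite('pics/w8z.png',cv2.resize(im[o[0]:o[0]+140,o[1]:o[1]+140],(600,600),interpolation=cv2.INTER_CUBIC))
s=st()
plan(s['tool_pos'],s['eef_rot'],[.463,-.305,.36],Rdown(67.3),11,6)
```

```text
t 15.975 pos [0.5871 0.1193 0.4253] yaw 69.67 z [-3.e-04  1.e-04 -1.e+00] F [-0.1  0.3 -0.2] w 0.0601 q [  5.8  25.1  79.3   0.   75.6 -63.9]
[281 197]
(np.int64(127), np.int64(211))
t 16.025 pos [0.5872 0.1193 0.4253] yaw 69.68 z [-2.e-04  1.e-04 -1.e+00] F [ 0.2 -1.  -0. ] w 0.0603 q [  5.8  25.1  79.3   0.   75.6 -63.9]
[6, -4.01, 0.28, 0.59, -0.0, -0.0, 0.0038]
[6, -4.01, 0.3, 0.59, -0.0, -0.0, 0.0038]
[6, -4.01, 0.31, 0.59, -0.0, -0.0, 0.0038]
[6, -4.01, 0.33, 0.59, -0.0, -0.0, 0.0038]
[6, -4.0, 0.34, 0.59, -0.0, -0.0, 0.0038]
[6, -4.0, 0.36, 0.59, -0.0, -0.0, 0.0038]
[6, -4.0, 0.37, 0.59, -0.0, -0.0, 0.0038]
[6, -4.0, 0.39, 0.59, -0.0, -0.0, 0.0038]
[6, -4.0, 0.4, 0.59, -0.0, -0.0, 0.0038]
[6, -4.0, 0.42, 0.59, -0.0, -0.0, 0.0038]
[6, -4.0, 0.43, 0.59, -0.0, -0.0, 0.0038]
```

View pics/w8z.png

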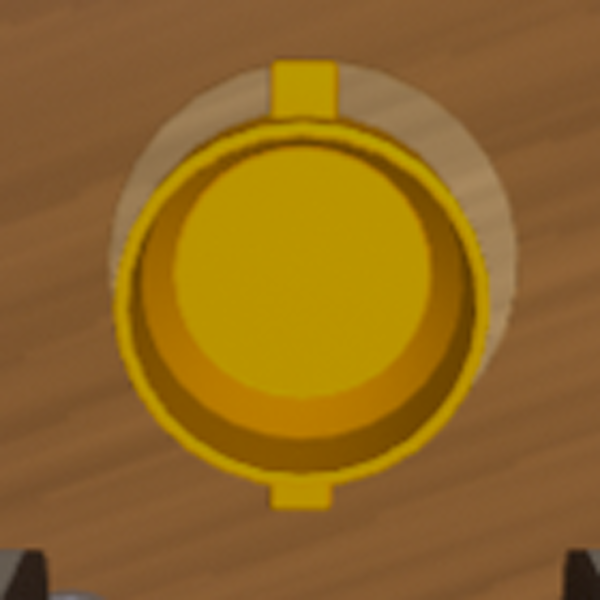

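Run:
```python
from h import *
from scipy.optimize import least_squares
f,s=pickle.load(open('w8.pkl','rb'))
k=600/140
P=lambda p:((p[0]+.5)/k-.5+211,(p[1]+.5)/k-.5+127)
q=lambda p,z:onplane(f,P(p),z,s)
A=q((305,62),.046);B=q((301,509),.044);d=B-A
print('lugs',(A+B)/2,np.hypot(*d[:2]),np.degrees(np.arctan2(d[1],d[0])))
pts=np.array([q(p,.062)[:2] for p in [(115,305),(489,305),(302,119),(302,487),(170,173),(433,172),(170,433),(433,436)]])
r=least_squares(lambda v:np.hypot(*(pts-v[:2]).T)-v[2],[.6,.11,.05]); print(r.x,r.fun.round(4))
```

```text
lugs [0.59933122 0.11403281 0.045     ] 0.12756608577411283 -20.832637052218466
[0.59881205 0.1140824  0.04976881] [-0.0003 -0.0005  0.0004  0.0003  0.     -0.     -0.0001  0.0002]
```

Emit:
carry_out(
  targets=[
    [6,-2,0.2,0,0,0,0.004],
    [6,-4,0.3,0,0,0,0.004],
    [6,-4,0.3,0,0,0,0.004],
    [6,-4,0.3,0,0,0,0.004],
    [6,-4,0.35,0,0,0,0.004],
    [6,-4,0.35,0,0,0,0.004],
    [6,-4,0.4,0,0,0,0.004],
    [6,-4,0.4,1,0,0,0.004],
    [6,-4,0.4,2,0,0,0.004],
    [6,-4,0.4,2,0,0,0.004],
  ],
)

```text
time_s: 17.27
tool_pos: [0.479, -0.249, 0.375]
eef_rot: [[0.386, 0.923, 0.0], [0.923, -0.386, -0.0], [-0.0, 0.001, -1.0]]
contact_force: [0.3, -0.6, 0.5]
width: 0.0602
```

Emit:
carry_out(
  targets=[
    [6,-4,0.4,1.5,0,0,0],
    [6,-2,0.2,0,0,0,0],
    [6,0,0,0,0,0,0],
    [6,0,0,0,0,0,0],
    [6,0,0,0,0,0,0],
  ],
)

```text
time_s: 17.9
tool_pos: [0.4629, -0.3043, 0.3607]
eef_rot: [[0.384, 0.923, 0.0], [0.923, -0.384, -0.0], [-0.0, 0.0, -1.0]]
contact_force: [0.2, 0.1, 0.3]
width: 0.0597
```

Run:
```python
from h import *
s=st(); f,s=snap('wrist','w9'); im=f['image'][:,:,::-1]; st()
c=proj(f,[.464,-.3145,.03],s).astype(int); print(c); o=(c[1]-70,c[0]-70); print(o)
cv2.imwrite('pics/w9z.png',cv2.resize(im[o[0]:o[0]+140,o[1]:o[1]+140],(600,600),interpolation=cv2.INTER_CUBIC))
```

```text
t 17.9 pos [ 0.4629 -0.3043  0.3607] yaw 67.39 z [ 4.e-04 -2.e-04 -1.e+00] F [0.2 0.1 0.3] w 0.0597 q [ -39.5   25.4   90.4    0.    64.2 -106.9]
t 17.95 pos [ 0.4629 -0.3044  0.3606] yaw 67.39 z [ 3.e-04 -2.e-04 -1.e+00] F [-0.4  0.4  0.9] w 0.0605 q [ -39.5   25.4   90.4    0.    64.2 -106.9]
[273 199]
(np.int64(129), np.int64(203))
```

View pics/w9z.png

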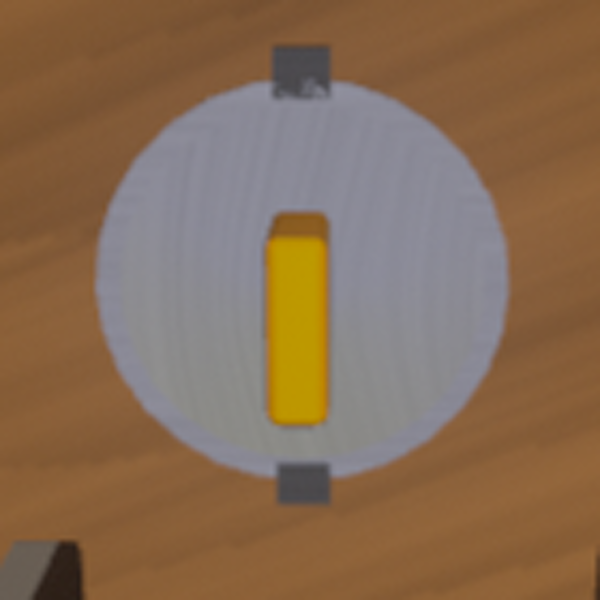

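Run:
```python
from h import *
f,s=pickle.load(open('w9.pkl','rb'))
k=600/140
P=lambda p:((p[0]+.5)/k-.5+203,(p[1]+.5)/k-.5+129)
q=lambda p,z:onplane(f,P(p),z,s)
for a,b,z in [((301,47),(303.5,503),.012),((297.5,237),(297.5,424),.056)]:
  A=q(a,z);B=q(b,z);d=B-A
  print((A+B)/2,np.hypot(*d[:2]),np.degrees(np.arctan2(d[1],d[0])))
plan(s['tool_pos'],s['eef_rot'],[.4645,-.315,.200],Rdown(67.2),6,5)
```

```text
[ 0.46409693 -0.31505006  0.012     ] 0.11786869906853717 -22.745944661774743
[ 0.46372349 -0.31474773  0.056     ] 0.04258486145853079 -23.115702208572728
[5, -0.15, 0.09, 2.68, 0.0001, 0.0, 0.0006]
[5, -0.15, 0.09, 2.68, 0.0001, 0.0, 0.0006]
[5, -0.15, 0.09, 2.68, 0.0001, 0.0, 0.0006]
[5, -0.15, 0.09, 2.68, 0.0001, 0.0, 0.0006]
[5, -0.15, 0.09, 2.68, 0.0001, 0.0, 0.0006]
[5, -0.15, 0.09, 2.68, 0.0001, 0.0, 0.0006]
```

Emit:
carry_out(
  targets=[
    [5,-0.45,0.25,2.5,0,0,0.004],
    [5,-0.5,0.25,4,0,0,0],
    [4.5,0,0,4,0,0,0],
    [4.5,0,0,2.5,0,0,0],
    [4.5,0,0,0,0,0,0],
    [4.5,0,0,0,0,0,0],
  ],
)

```text
time_s: 18.7
tool_pos: [0.4639, -0.3159, 0.2313]
eef_rot: [[0.389, 0.921, 0.001], [0.921, -0.389, -0.001], [-0.0, 0.001, -1.0]]
contact_force: [0.2, -0.6, -0.1]
width: 0.0448
```

Run:
```python
from h import *
s=st(); f,s=snap('wrist','w10')
```

```text
t 18.7 pos [ 0.4639 -0.3159  0.2313] yaw 67.13 z [ 9.e-04 -7.e-04 -1.e+00] F [ 0.2 -0.6 -0.1] w 0.0448 q [ -40.3   36.1   96.    -0.    47.8 -107.5]
```

View pics/w10.png

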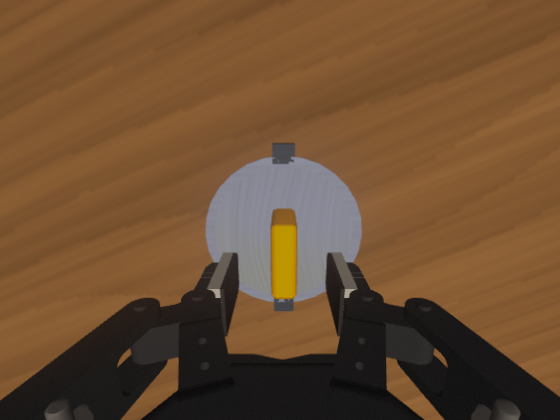

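Emit:
carry_out(
  targets=[
    [4.5,0.07,0,1.5,0,0,0],
    [4.5,0,0,1.1,0,0,0],
    [4.5,0,0,0.5,0,0,0],
    [4.5,0,0,0,0,0,0],
    [4.5,0,0,0,0,0,0],
  ],
)

```text
time_s: 19.38
tool_pos: [0.4638, -0.3154, 0.1994]
eef_rot: [[0.389, 0.921, 0.0], [0.921, -0.389, -0.0], [-0.0, 0.0, -1.0]]
contact_force: [0.4, -0.3, -0.6]
width: 0.0451
```

Emit:
carry_out(
  targets=[
    [0,0,0,0,0,0,0],
    [0,0,0,0,0,0,0],
    [0,0,0,0,0,0,0],
    [0,0,0,0,0,0,0],
    [0,0,0,0,0,0,0],
    [0,0,0,0,0,0,0],
  ],
)

```text
time_s: 20.12
tool_pos: [0.4638, -0.3154, 0.1996]
eef_rot: [[0.389, 0.921, 0.0], [0.921, -0.389, -0.0], [-0.0, 0.001, -1.0]]
contact_force: [-0.9, -0.1, 5.7]
width: 0.0129
```

Run:
```python
from h import *
s=st()
```

```text
t 20.125 pos [ 0.4638 -0.3154  0.1996] yaw 67.09 z [ 5.e-04 -4.e-04 -1.e+00] F [-0.9 -0.1  5.7] w 0.0129 q [ -40.3   39.    97.    -0.    43.9 -107.4]
```

Emit:
carry_out(
  targets=[
    [0,0,0,-0.5,0,0,0],
    [0,0,0,-2.5,0,0,0],
    [0,0,0,-4,0,0,0],
    [0,0,0,-5,0,0,0],
    [0,0,0,-5,0,0,0],
    [0,0,0,-5,0,0,0],
    [0,0,0,-3,0,0,0],
    [0,0,0,0,0,0,0],
    [0,0,0,0,0,0,0],
  ],
)

```text
time_s: 21.25
tool_pos: [0.4635, -0.3151, 0.4483]
eef_rot: [[0.389, 0.921, -0.001], [0.921, -0.389, 0.001], [0.0, -0.001, -1.0]]
contact_force: [-0.9, -0.5, -1.3]
width: 0.0132
```

Run:
```python
from h import *
s=st(); f,s=snap('wrist','w11')
plan(s['tool_pos'],s['eef_rot'],[.599,.114,.45],Rdown(69.3),11,0)
```

```text
t 21.25 pos [ 0.4635 -0.3151  0.4483] yaw 67.09 z [-0.0012  0.001  -1.    ] F [-0.9 -0.5 -1.3] w 0.0132 q [ -40.3   20.7   82.8   -0.    76.6 -107.4]
[0, 4.07, -0.38, -0.01, -0.0001, -0.0, -0.0035]
[0, 4.07, -0.37, -0.01, -0.0001, -0.0, -0.0035]
[0, 4.08, -0.35, -0.01, -0.0001, -0.0, -0.0035]
[0, 4.08, -0.34, -0.01, -0.0001, -0.0, -0.0035]
[0, 4.08, -0.33, -0.01, -0.0001, -0.0, -0.0035]
[0, 4.08, -0.31, -0.01, -0.0001, -0.0, -0.0035]
[0, 4.08, -0.3, -0.01, -0.0001, -0.0, -0.0035]
[0, 4.08, -0.28, -0.01, -0.0001, -0.0, -0.0035]
[0, 4.08, -0.27, -0.01, -0.0001, -0.0, -0.0035]
[0, 4.08, -0.25, -0.01, -0.0001, -0.0, -0.0035]
[0, 4.08, -0.24, -0.02, -0.0001, -0.0, -0.0035]
```

View pics/w11.png

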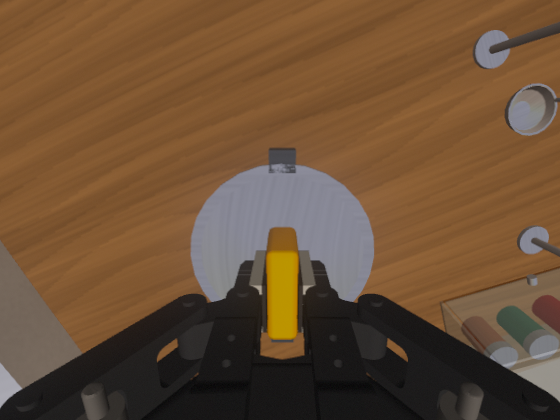

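Emit:
carry_out(
  targets=[
    [0,2,-0.2,0,0,0,-0.003],
    [0,4.05,-0.4,0,0,0,-0.004],
    [0,4.1,-0.35,0,0,0,-0.003],
    [0,4.1,-0.35,0,0,0,-0.004],
    [0,4.1,-0.35,0,0,0,-0.003],
    [0,4.1,-0.3,0,0,0,-0.004],
    [0,4.1,-0.3,0,0,0,-0.003],
    [0,4.1,-0.3,0,0,0,-0.004],
  ],
)

```text
time_s: 22.3
tool_pos: [0.5558, -0.0195, 0.4484]
eef_rot: [[0.363, 0.932, -0.002], [0.932, -0.363, 0.0], [-0.0, -0.002, -1.0]]
contact_force: [0.4, 0.0, -1.4]
width: 0.0129
```

Emit:
carry_out(
  targets=[
    [0,4.1,-0.3,0,0,0,-0.003],
    [0,4.1,-0.25,0,0,0,-0.004],
    [0,4.1,-0.25,0,0,0,-0.003],
    [0,2,-0.1,0,0,0,0],
    [0,0,0,0,0,0,0],
    [0,0,0,0,0,0,0],
    [0,0,0,0,0,0,0],
  ],
)

```text
time_s: 23.18
tool_pos: [0.5986, 0.114, 0.4493]
eef_rot: [[0.355, 0.935, -0.0], [0.935, -0.355, -0.0], [-0.0, -0.0, -1.0]]
contact_force: [-0.0, -0.3, -1.8]
width: 0.0133
```

Run:
```python
from h import *
s=st(); f,s=snap('wrist','w12')
plan(s['tool_pos'],s['eef_rot'],[.599,.114,.32],Rdown(69.3),5,0)
```

```text
t 23.175 pos [0.5986 0.114  0.4493] yaw 69.21 z [-2.e-04 -2.e-04 -1.e+00] F [-0.  -0.3 -1.8] w 0.0133 q [  5.2  24.8  75.8  -0.   79.3 -64. ]
[0, 0.0, 0.01, 2.59, -0.0, 0.0, -0.0003]
[0, 0.0, 0.01, 2.59, -0.0, 0.0, -0.0003]
[0, 0.0, 0.01, 2.59, -0.0, 0.0, -0.0003]
[0, 0.0, 0.01, 2.59, -0.0, 0.0, -0.0003]
[0, 0.0, 0.01, 2.59, -0.0, 0.0, -0.0003]
```

View pics/w12.png

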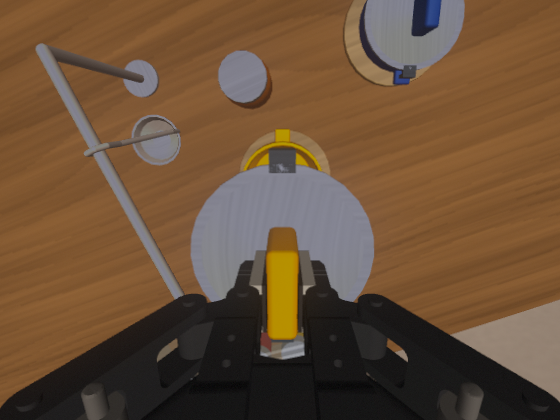

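Emit:
carry_out(
  targets=[
    [0,0,0,1,0,0,0],
    [0,0,0.05,2.5,0,0,0],
    [0,0,0,3,0,0,0],
    [0,0,0,3,0,0,0],
    [0,0,0,2.5,0,0,0],
    [0,0,0,1.5,0,0,0],
    [0,0,0,0,0,0,0],
    [0,0,0,0,0,0,0],
  ],
)

```text
time_s: 24.22
tool_pos: [0.5996, 0.1146, 0.3151]
eef_rot: [[0.354, 0.935, 0.001], [0.935, -0.354, 0.0], [0.001, 0.001, -1.0]]
contact_force: [0.4, 0.6, -1.7]
width: 0.0133
```

Run:
```python
from h import *
s=st(); f,s=snap('wrist','w13')
g,_=snap('side','s13'); im=g['image'][:,:,::-1]
c=proj(g,[.6,.114,.08]).astype(int);print(c)
cv2.imwrite('pics/s13z.png',cv2.resize(im[c[1]-60:c[1]+60,c[0]-70:c[0]+70],(700,600),interpolation=cv2.INTER_CUBIC))
```

```text
t 24.225 pos [0.5996 0.1146 0.3151] yaw 69.26 z [ 1.3e-03  1.0e-04 -1.0e+00] F [ 0.4  0.6 -1.7] w 0.0133 q [  5.2  32.6  85.   -0.   62.3 -64. ]
[267 250]
```

View pics/w13.png

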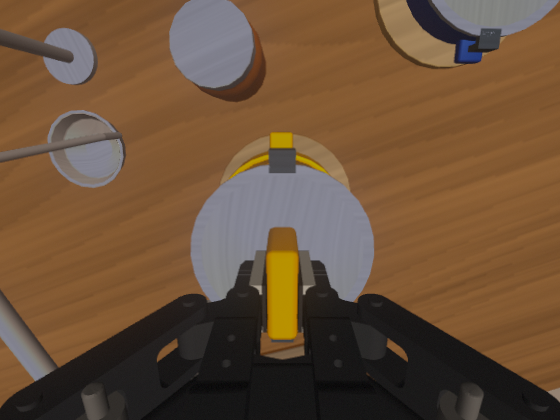

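View pics/s13z.png

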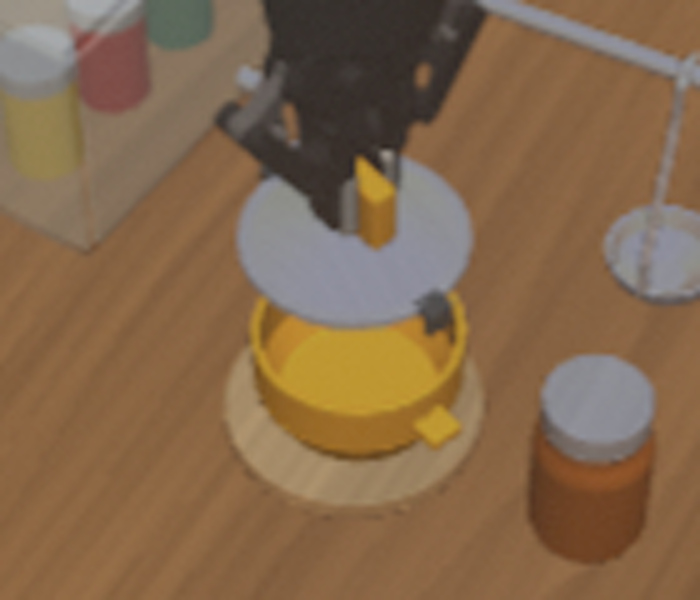

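Run:
```python
from h import *
g,_=pickle.load(open('s13.pkl','rb'))
a=proj(g,[.5996,.1146,.1155+.012]);b=proj(g,[.599,.114,.062]);print((a-b)*5, (a-[267-70,250-60])*5,(b-[197,190])*5)
f,s=pickle.load(open('w13.pkl','rb'))
d=Rdown(69.2)[:,1]
for k in (-.064,):
  print(proj(f,np.array([.599,.114,.046])+d*k,s))
im=f['image'][:,:,::-1]; cv2.imwrite('pics/w13z.png',cv2.resize(im[110:200,220:340],(800,600),interpolation=cv2.INTER_CUBIC))
```

```text
[ -2.52786264 -93.53135951] [352.50483549 233.36242996] [355.03269813 326.89378947]
[280.90683354 131.51482197]
```

View pics/w13z.png

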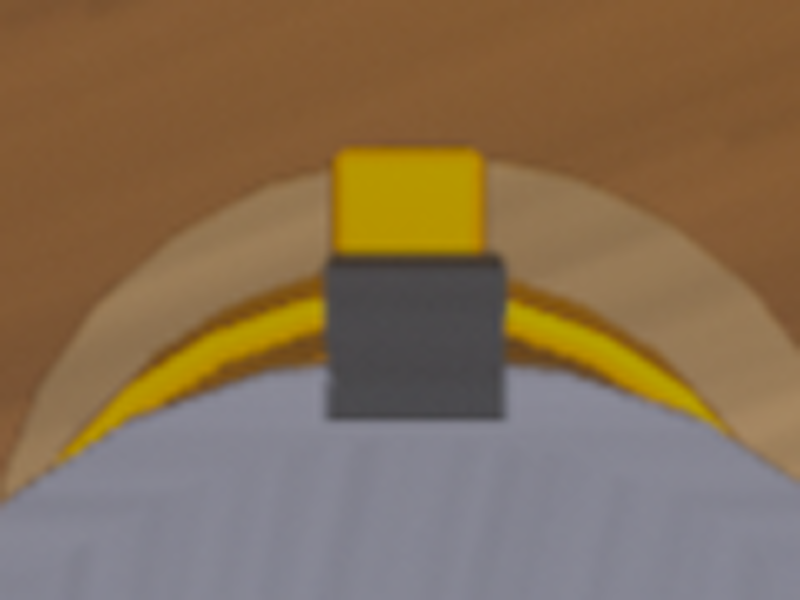

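Emit:
carry_out(
  targets=[
    [0,-0.06,0,1,0,0,0],
    [0,0,0,1.5,0,0,0],
    [0,0,0,1,0,0,0],
    [0,0,0,0.4,0,0,0],
    [0,0,0,0.2,0,0,0],
    [0,0,0,0,0,0,0],
    [0,0,0,0,0,0,0],
    [0,0,0,0,0,0,0],
  ],
)

```text
time_s: 25.32
tool_pos: [0.5991, 0.1141, 0.2735]
eef_rot: [[0.354, 0.935, 0.0], [0.935, -0.354, 0.0], [0.0, 0.0, -1.0]]
contact_force: [-0.1, 0.6, -2.8]
width: 0.0129
```

Run:
```python
from h import *
s=st(); f,s=snap('wrist','w14')
im=f['image'][:,:,::-1]; cv2.imwrite('pics/w14z.png',cv2.resize(im[110:200,220:340],(800,600),interpolation=cv2.INTER_CUBIC))
g,_=snap('side','s14'); im=g['image'][:,:,::-1]; cv2.imwrite('pics/s14.png',im)
c=proj(g,[.6,.114,.08]).astype(int)
cv2.imwrite('pics/s14z.png',cv2.resize(im[c[1]-60:c[1]+60,c[0]-70:c[0]+70],(700,600),interpolation=cv2.INTER_CUBIC))
a=proj(g,[s['tool_pos'][0],s['tool_pos'][1],.074+.010]);b=proj(g,[.599,.114,.062]);print((a-c+[70,60])*5,(b-c+[70,60])*5)
for k in (-.064,): print(proj(f,np.array([.599,.114,.046])+Rdown(69.2)[:,1]*k,s))
```

```text
t 25.325 pos [0.5991 0.1141 0.2735] yaw 69.27 z [ 4.e-04  1.e-04 -1.e+00] F [-0.1  0.6 -2.8] w 0.0129 q [  5.2  35.5  87.1   0.   57.3 -64.1]
[354.47038997 296.33795183] [355.03269813 326.89378947]
[281.91400667 134.6892438 ]
```

View pics/w14z.png

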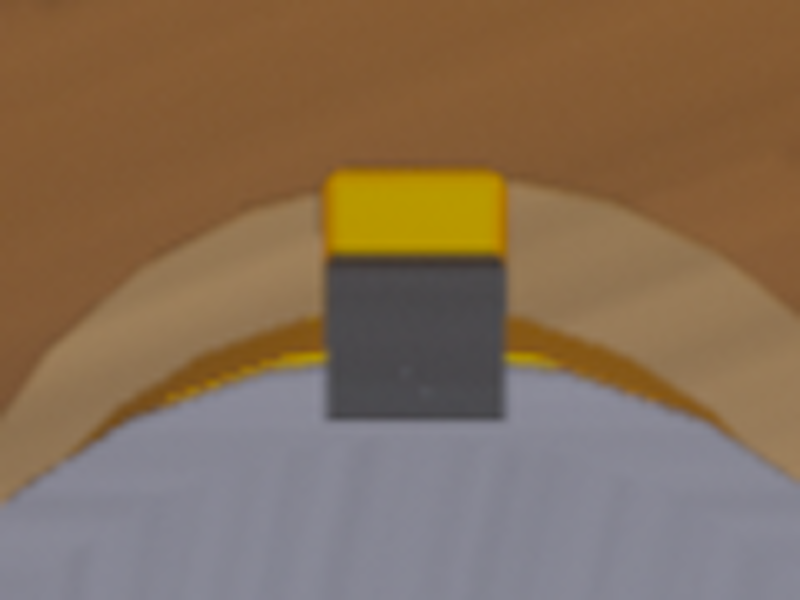

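View pics/s14z.png

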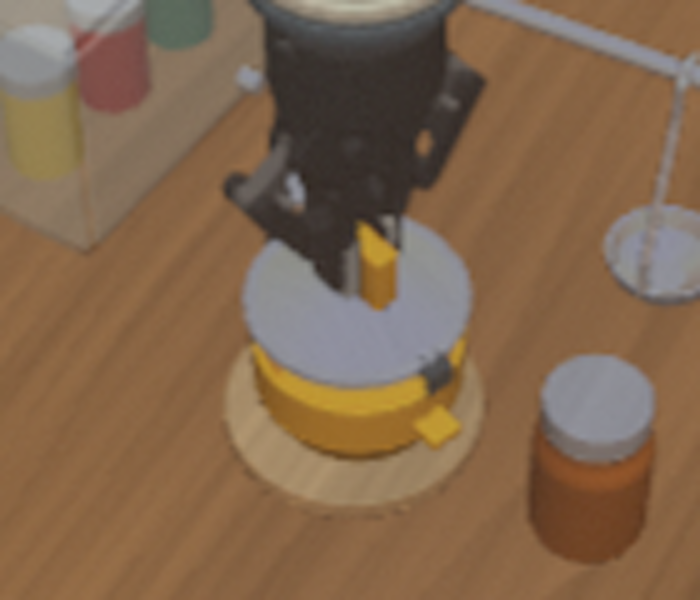

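View pics/s14.png

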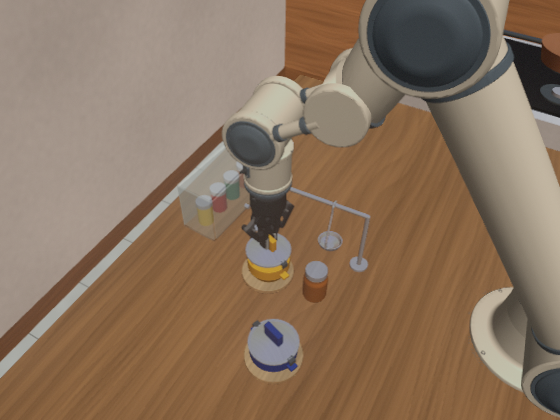

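Run:
```python
from h import *
s=st(); print(np.abs(s['joint_velocities']).max()); print(manip.hand_in())
```

```text
t 25.425 pos [0.5991 0.1141 0.2734] yaw 69.27 z [ 3.e-04  1.e-04 -1.e+00] F [-0.3  0.6 -1.4] w 0.0128 q [  5.2  35.6  87.1   0.   57.3 -64.1]
0.14502802022509123
the job is handed in; nothing more can be done
None
```

Both lids went over the rail in the order asked, and I handed the job in at about 25 s of the 72 s allowed. No verdict was reported.

- **Blue lid:** it is seated on the blue tagine and released. It made contact at the expected height. The pictures after release show it level, with both clips over the lugs.
- **Mustard lid:** it is held level and still over the mustard tagine.
  - **Height:** the underside works out at about 12 mm above the rim (TCP at z 0.2734 m).
  - **Alignment:** the clip at the robot's end is exactly over its lug in the wrist picture. The other end is hidden by the gripper.
  - **Contact:** the lid never came down to the rim, and no contact force showed there.

I saw nothing disturbed around the rail, ladle, jar or cabinet. My checks differ a little on centring: the side camera puts the mustard lid about 0.6 mm off centre, while the wrist camera suggests under 0.5 mm. I made no correction for that. No check failed.

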